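# Back off the mystery-thread clamp and unload the welded coupon

### The arm

A 7-joint arm with a two-finger parallel gripper is mounted at the origin on the work surface. World frame = base frame: x ahead of the robot, y to its left, z up, the work surface at z = 0. Lengths are in m, angles in rad, forces in N, time in s.
With the tool pointing down it reaches from about 0.35 to 0.9 m from the base axis. Payload 19.9 kg.
Tool frame: the origin (TCP) lies between the finger pads; the fingertips stand ahead of it and the grasp point (between the pads) lies 8 mm behind it (r.nose_length is the x of the fingertips in the tool frame, in m); x points along the fingers, y is the direction in which the jaws open and shut, and the axes are right-handed (so a half turn about x gives the same grasp; the last joint's range is limited). The gripper opens to 94 mm and grips with 3 to 60 N. Pads are 16 mm wide; open, the fingers measure 119 mm over their backs; the gripper's body (75 mm by 177 mm) begins 78 mm behind the grasp point.
Start: joints at [1.296, 0.417, -0.01, 1.614, 0.005, 1.111, -0.053], TCP at [0.144, -0.608, 0.216] pointing down, gripper open.
Joint ranges: [-2.81, 2.81], [-0.39, 2.02], [-1.27, 1.25], [0.06, 2.57], [-1.19, 4.33], [0.19, 2], [-2.82, 2.82]. Speed limits (rad/s): [1.89, 1.89, 2.39, 2.39, 3.01, 3.01, 3.01].

### API

Orientations are given as a rotation vector (axis times angle).
In Python, from bench import r, cams, spotter gives the robot as it stands.
- The arm moves only by the tool step_arm, never from a script. Its argument "plan" is a list of rows, each an object with "dp": the shift along the tool's x, y, z in cm, a list of three; "turn": the turn about the tool's x in degrees; "hand": the finger opening in cm, from 0 to 9.4. In form: [{"dp": [tx, ty, tz], "turn": turn, "hand": hand}, ...]. A call has 1 to 20 rows; each row shifts and turns the commanded pose from where the row before left it, along the tool's axes as they then stand; what a row does not reach is not made up. A row lasts 1/8 s, in which the tool goes at most 62.5 mm and 10.7 degrees, less where a joint would pass 70% of its speed; a pose out of reach is approached as far as the arm can. A call with a gripper value outside its range is refused whole. The fingers move at their own pace and stop on an object; "squeeze" is the grip in N (left out, the last holds). Time passes only in rows, so rows that do not move let the fingers close. It gives the time, the measured TCP pose, the force and the opening at its end, in the units of the state.
- r.get_state(): the state, without advancing time (a new reading comes with each control period).
- cams.camera(name): name is "side" or "top"; returns a dict with "pixels" (480x640x3 uint8, blue, green, red), "mtx" (3x3 intrinsics, pixels), "D" ([k1, k2, p1, p2, k3] as OpenCV has them; the pictures are not rectified), "world_from_camera" (4x4, takes a point from camera to world coordinates). Camera axes: x right, y down, z forward; pixel columns grow to the right and rows downward; lengths in m; the calibration is good to about 2 mm. A picture is of the moment at which its call begins. There is no depth.
- r.sign_off(): hands the job in, once; it reports no verdict.
Trained networks look in a picture, given as the dict that the camera call returned (one of the last four; its "shot" number tells which), for a name from the list of things; names that differ only in an ending like _2 or _b are one class to them, and where a whole thing is asked for, a point or a joint stands for the part that bears it (a point fixed in the world has none). Each returns a list of dicts, best first, with "score" (0 to 1); they miss things now and then, are a little off and sometimes report something else, mostly with a low value. They report only what shows in the picture. A call takes as long as a camera call. They do not tell look-alikes from the thing itself.
- spotter.find_in(picture, target): "location" ([column, row] in pixels, amid what is visible of it).
- spotter.masks_of(picture, target): "region" (480x640 bool, what is visible of it) and "location" ([column, row] in pixels, amid what is visible of it).
The state is a dict: "t": time; "joint_pos": joint angles; "qvel": joint speeds; "effort": joint torques, N m; "tool_pos": TCP position; "eef_rot": TCP orientation; "contact_force": force on the tool from outside, world axes, zero at the start; "torque": the same for the moment, N m; "width": opening from 0.0 (shut) to 1.0 (fully open).
Only numpy, scipy, OpenCV 4.12 (cv2) and the standard library are available. Lean on these libraries where they do the work, as an engineer would, in place of code of your own. Each camera call takes 0.05 s, during which the arm holds its last target. There are 200 camera calls.

### The job

The finished T-joint sample is held in the tilted welding fixture by a yellow clamp arm under a red T-knob. Nobody remembers whether this clamp has a right-hand or a left-hand thread, so try the knob, feel which way gives, and back it off a good quarter turn so that the arm swings clear before you take the sample out of its nest. Then set the sample down gently in the low aluminium tray, standing flat on its base plate, and leave the clamp backed off; do not disturb the hammer, the brush or the can.

Things in the scene. Friction and masses are not known exactly. Their poses are not given: they have to be found in the camera images.
- knob_grip (a point): Centre of the red T-knob's bar: 60 mm long (x, turns with the knob), 14 thick (y), 22 tall (z). z = knob axis = normal of the fixture's bed, leaning 30 deg from vertical towards the bed's downhill end (robot side at yaw 0). It is 45 mm above the bed. Below it and fixed to it points the yellow arm, along -x: 80 mm from the axis, 20 wide, its top 28 mm below this point.
- knob (a joint): Angle of knob and clamp arm, rad, positive anticlockwise seen from above; 0 = tight, arm straight downhill over the sample's edge. It gives one way only, to a stop at 2.2 (+ or -); the other way it meets a solid stop within 0.2 rad. Which way gives differs from start to start and cannot be seen. It does not rise. Stays where left; free turning takes about 0.08 N m, the stop far more.
- nest (a point): Point on the fixture where the sample's web centre lies while nested (28 mm above the bed, 108 mm downhill of the knob axis). Nest: lip 4 mm high downhill, guides 4 mm high at both sides, 2 mm clear. When tight, the arm overhangs the uphill 10 mm of the sample's base plate with 1 mm of air; past 0.8 rad it is off the plate and the sample can be lifted straight out along the bed's normal.
- coupon_web (a point): Centre of the web of the welded steel T sample (about 0.3 kg): upright web 42 mm long (x axis, uphill in the nest), 8 mm thick (y axis), 44 mm tall (z), on a base plate 60 x 60 x 6 mm. In the nest it leans 30 degrees with the bed. The plate's underside is 28 mm below this point and its middle 8 mm towards +x. The web ends 7 mm short of the tight arm's tip.
- tray_in (a point): Centre of the inner floor (4 mm above the table) of the fixed aluminium tray, inside 142 mm (x) by 122 mm (y), rim 10 mm above this floor.
- fixture: Blue tilted welding fixture, fixed: origin under its foot at table height, x axis points uphill (level direction), z up; foot 200 x 130 mm, bed 215 x 120 mm tilted 30 degrees, its low end towards -x (top 32 mm high), its high end 142 mm high.
- hammer: Hammer lying on the table beyond the work; leave it alone.
- brush: Wire brush lying at the left; leave it alone.
- can: Green spray can, 60 mm across, 150 mm tall, standing at the right; leave it alone.
There are look-alikes about, which are no part of the job. Of the things that look like the part that bears coupon_web, the smaller one is meant. Of the things that look like the part that bears tray_in, the larger one is meant.

How it is judged:
On the way, in this order (a step that is already met when the one before it is completed fails the run):
1. the knob is backed off by more than 1.35 rad, whichever way gives, while the sample still lies in its nest ((value of joint knob above 1.35 rad or value of joint knob below -1.35 rad) and distance between coupon_web and nest below 0.012 m), for 0.2 s.
2. the sample is out of the nest (distance between coupon_web and nest above 0.06 m), for 0.1 s.
At the end, for the whole second after the job is handed in: The sample stands flat on its base plate (within 0.06 rad) on the tray's floor (web centre 24 to 32 mm above it, within 55 mm of the middle along the tray's x and 45 mm along y), at rest and released, and the knob is still backed off by more than 1.3 rad ((value of joint knob above 1.3 rad or value of joint knob below -1.3 rad) and x of coupon_web in the frame of tray_in between -0.055 and 0.055 m and y of coupon_web in the frame of tray_in between -0.045 and 0.045 m and z of coupon_web in the frame of tray_in between 0.024 and 0.032 m and angle between coupon_web's own z axis and vertical below 0.06 rad and linear speed of coupon below 0.02 m/s); the robot touches nothing.
It fails at once if the sample is dropped or slammed into the tray (faster than 0.45 m/s just above its floor) (horizontal distance between coupon_web and tray_in below 0.08 m and z of coupon_web in the frame of tray_in below 0.05 m and linear speed of coupon above 0.45 m/s).
It fails at once if the hammer, the brush or the can is moved by more than 30 mm (distance of any of hammer, brush, can from where it was at the start of the episode above 0.03 m).
It also fails if it takes over 69 s, if anything falls off the work surface, if the arm or the gripper's body presses on something with over 40 N, if the wrist force passes 120 N, or if a joint passes its speed limit or range.

## Working session

There is one attempt and no reset: what is moved stays moved. The work goes in short steps, Python scripts to look and compute and a tool call to move; the robot and the scene stay as the last step left them, time stands still between calls to the robot, and variables do not carry over. Pictures are saved under pics/ and viewed, about 8 in all and at most 12, crops included, and the job is handed in when it is done.

Besides the shell and the picture viewer there is one more tool, called after ">>>" by a JSON object that holds its "fn" and its "kwargs", one argument or row to a line. step_arm: Moves the arm, as the interface text tells. Its arguments: {"type":"object","properties":{"plan":{"type":"array"},"squeeze":{"type":"number"}},"required":["plan"]}

```bash
ls; mkdir -p pics
python3 - <<'E'
from bench import r,cams,spotter
import cv2,numpy as np
print(r.get_state(), r.nose_length)
for n in ("side","top"):
    p=cams.camera(n); cv2.imwrite(f"pics/{n}0.png",p["pixels"]); np.savez(f"{n}0.npz",**{k:p[k] for k in("pixels","mtx","D","world_from_camera")})
    print(n,p["mtx"].tolist(),p["D"],p["world_from_camera"].round(3).tolist())
    for t in ("knob_grip","coupon_web","tray_in","fixture","hammer","brush","can"):
        try: print(t,[(np.round(d["location"]).tolist(),round(d["score"],2),int(d["region"].sum())) for d in spotter.masks_of(p,t)][:4])
        except Exception as e: print(t,e)
E
```

```text
pics
{'t': 0.0, 'joint_pos': array([ 1.29650627,  0.41794543, -0.01031538,  1.61417807,  0.00466636,
        1.11068654, -0.05299202]), 'qvel': array([ 0.00044266,  0.00083603, -0.00029328,  0.00156486,  0.00174273,
       -0.00155545,  0.00029501]), 'effort': array([ 1.93927292e-03, -8.51240945e+01,  6.38985615e-01, -4.25985789e+01,
       -4.89738851e-02,  1.85640069e-02,  9.11543293e-05]), 'tool_pos': array([ 0.14410456, -0.6077869 ,  0.21584139]), 'eef_rot': array([ 2.09832514,  0.24662486, -2.09873314]), 'contact_force': array([0.18500365, 0.03924384, 0.75815966]), 'torque': array([-0.03527418,  0.03504737, -0.01553488]), 'width': 0.999401380954322} 0.011
side [[615.8673771540283, 0.0, 315.7686280129728], [0.0, 615.8673771540283, 238.21184882684014], [0.0, 0.0, 1.0]] [-0.1953737  0.         0.         0.         0.       ] [[-0.998, -0.024, 0.052, 0.499], [-0.057, 0.592, -0.804, 0.984], [-0.012, -0.806, -0.592, 0.845], [0.0, 0.0, 0.0, 1.0]]
knob_grip [([329.0, 185.0], 0.97, 687)]
coupon_web [([363.0, 206.0], 0.91, 590), ([422.0, 224.0], 0.91, 1115), ([329.0, 181.0], 0.2, 675)]
t
[... 183 characters left out ...]
an [([337.0, 149.0], 0.64, 1044)]
top [[606.9657067123209, 0.0, 317.7962767175285], [0.0, 606.9657067123209, 238.53697879848005], [0.0, 0.0, 1.0]] [4.65258029e-06 0.00000000e+00 0.00000000e+00 0.00000000e+00
 0.00000000e+00] [[-0.001, -0.994, 0.107, 0.423], [-1.0, 0.002, 0.009, -0.032], [-0.009, -0.107, -0.994, 1.477], [0.0, 0.0, 0.0, 1.0]]
knob_grip [([394.0, 251.0], 0.62, 440)]
coupon_web [([401.0, 348.0], 0.76, 1192), ([394.0, 284.0], 0.67, 601)]
tray_in [([299.0, 264.0], 0.75, 1632), ([231.0, 258.0], 0.62, 3340)]
fixture [([392.0, 248.0], 0.65, 4277)]
hammer [([321.0, 163.0], 0.63, 1382), ([391.0, 248.0], 0.52, 4253)]
brush [([136.0, 241.0], 0.59, 1061)]
can [([495.0, 254.0], 0.61, 936)]
```

View pics/side0.png

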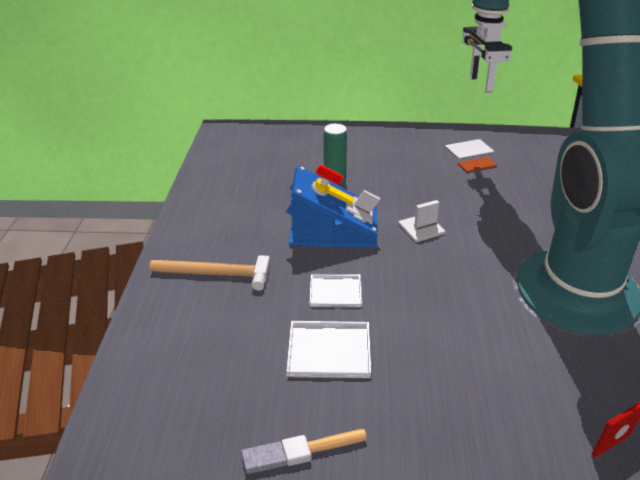

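View pics/top0.png

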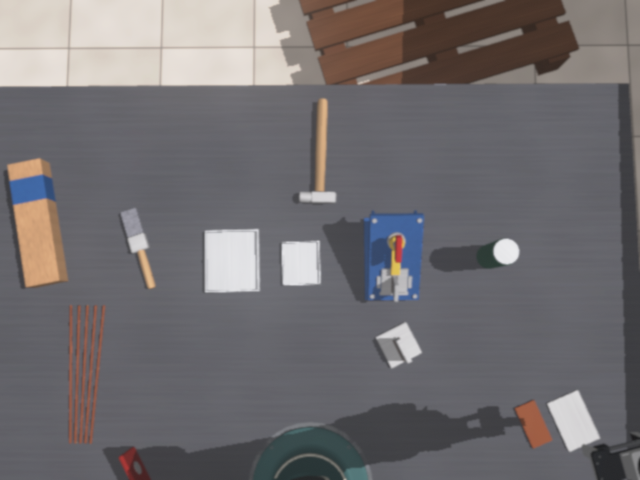

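The side view shows the fixture near (335,210) with the nested small sample at (363,206) and the larger look-alike at (422,224). The large tray is at (329,349). The top view shows the same layout: knob at (394,251), large tray at (231,258).

```bash
cat > h.py <<'E'
import numpy as np,cv2
from scipy.optimize import least_squares
from scipy.spatial.transform import Rotation as R
def load(n): return dict(np.load(n))
def proj(c,P):
    T=np.linalg.inv(c["world_from_camera"]); P=np.atleast_2d(P)
    return cv2.projectPoints(P.astype(float),cv2.Rodrigues(T[:3,:3])[0],T[:3,3],c["mtx"],c["D"])[0][:,0]
def ray(c,uv,z):
    q=cv2.undistortPoints(np.array(uv,float).reshape(-1,1,2),c["mtx"],c["D"])[:,0]
    W=c["world_from_camera"]; d=np.c_[q,np.ones(len(q))]@W[:3,:3].T
    return W[:3,3]+d*((z-W[2,3])/d[:,2:])
def tri(cs,uvs,x0=(.45,-.15,.1)):
    s=least_squares(lambda X:np.concatenate([proj(c,X)[0]-u for c,u in zip(cs,uvs)]),x0); return s.x,np.abs(s.fun).max()
def box(c,s): return np.array([[c[i]+s[i]/2*k[i] for i in range(3)] for k in np.ndindex(2,2,2) for k in [np.array(k)*2-1]])
def bedR(psi): return R.from_euler("z",psi).as_matrix()@R.from_euler("y",-np.pi/6).as_matrix()
def sil(c,boxes):
    m=np.zeros((480*4,640*4),np.uint8)
    for b in boxes: cv2.fillConvexPoly(m,cv2.convexHull(np.round(proj(c,b)*4).astype(np.int32)),1)
    return m
def cen(m,s=1): v,u=np.nonzero(m); return np.array([u.mean(),v.mean()])/s
def red(c,near,rad=40):
    h=cv2.cvtColor(c["pixels"],cv2.COLOR_BGR2HSV); m=((h[...,0]<6)|(h[...,0]>174))&(h[...,1]>170)&(h[...,2]>90)
    v,u=np.indices(m.shape); return m&(np.hypot(u-near[0],v-near[1])<rad)
E
python3 - <<'E'
from h import *
from bench import r,cams,spotter
S,T=load("side0.npz"),load("top0.npz")
cs=[S,T]
rm=[red(S,(329,180)),red(T,(394,251))]; uv=[cen(m) for m in rm]; print("red",uv,[m.sum() for m in rm])
K0,e=tri(cs,uv); print("K0",K0,e)
fx={}
cm=[]
for n,near in(("side",(363,206)),("top",(394,284))):
    p=cams.camera(n)
    cm.append(min((d for d in spotter.masks_of(p,"coupon_web")),key=lambda d:np.hypot(*(np.array(d["location"])-near)))["region"])
    tr=min(spotter.masks_of(p,"tray_in"),key=lambda d:-d["region"].sum())["region"]
    c=cs[n=="top"]
    q=cv2.minAreaRect(np.argwhere(tr)[:,::-1].astype(np.float32)); hull=cv2.convexHull(np.argwhere(tr)[:,::-1].astype(np.float32))[:,0]
    W=ray(c,hull,.014); print(n,"tray rect",cv2.minAreaRect(W[:,:2].astype(np.float32)))
    if n=="top":
        f=spotter.masks_of(p,"fixture")[0]["region"]; print("fix rect",cv2.minAreaRect(np.argwhere(f)[:,::-1].astype(np.float32)))
print("cm",[cen(m) for m in cm],[m.sum() for m in cm], "webtri",tri(cs,[cen(m) for m in cm]))
def pose(x):
    K=x[:3];B=bedR(x[3]); bar=K+box((0,0,0),(.06,.014,.022))@B.T
    w=np.array((-.108,0,-.017)); cp=[K+box(w+d,s)@B.T for d,s in(((0,0,0),(.042,.008,.044)),((.008,0,-.025),(.06,.06,.006)))]
    return [bar],cp
def f(x):
    b,c=pose(x); return np.concatenate([np.r_[cen(sil(k,b),4)-u,cen(sil(k,c),4)-cen(m)] for k,u,m in zip(cs,uv,cm)])
s=least_squares(f,np.r_[K0,0.],diff_step=1e-2); print("fit",s.x,s.fun.round(2))
B=bedR(s.x[3]); print("web",s.x[:3]+B@[-.108,0,-.017])
st=r.get_state(); print("tool axes\n",R.from_rotvec(st["eef_rot"]).as_matrix().round(3))
im=[]
for k in cs:
    v=k["pixels"].copy(); v=cv2.resize(v,None,fx=4,fy=4)
    b,c=pose(s.x)
    for q in b+c: cv2.polylines(v,[cv2.convexHull(np.round(proj(k,q)*4).astype(np.int32))],1,(0,255,0),1)
    o=(proj(k,s.x[:3])[0]*4).astype(int); im.append(v[o[1]-200:o[1]+300,o[0]-150:o[0]+250])
cv2.imwrite("pics/fit.png",np.hstack(im))
E
```

```text
red [array([329.19029851, 174.14179104]), array([398.81578947, 247.23684211])] [np.int64(268), np.int64(38)]
K0 [ 0.54544234 -0.19783727  0.15250184] 0.5288701371815705
side tray rect ((0.5292752385139465, 0.19408243894577026), (0.1504703313112259, 0.14183805882930756), 1.6243104934692383)
top tray rect ((0.528769314289093, 0.1909998059272766), (0.15339407324790955, 0.13136886060237885), 0.5525095462799072)
fix rect ((393.5, 255.0), (88.0, 59.0), 90.0)
cm [array([362.4980695 , 204.83397683]), array([393.40121581, 282.18389058])] [np.int64(518), np.int64(658)] webtri (array([ 0.47053005, -0.19358736,  0.07600543]), np.float64(1.0764213609322155))
fit [ 0.5437393  -0.19633035  0.153068    0.        ] [ 0.15  0.02 -0.52 -0.45 -0.61  1.17  0.72 -1.08]
web [ 0.45870855 -0.19633035  0.08434557]
tool axes
 [[-0.     0.231 -0.973]
 [ 0.    -0.973 -0.231]
 [-1.    -0.     0.   ]]
```

View pics/fit.png

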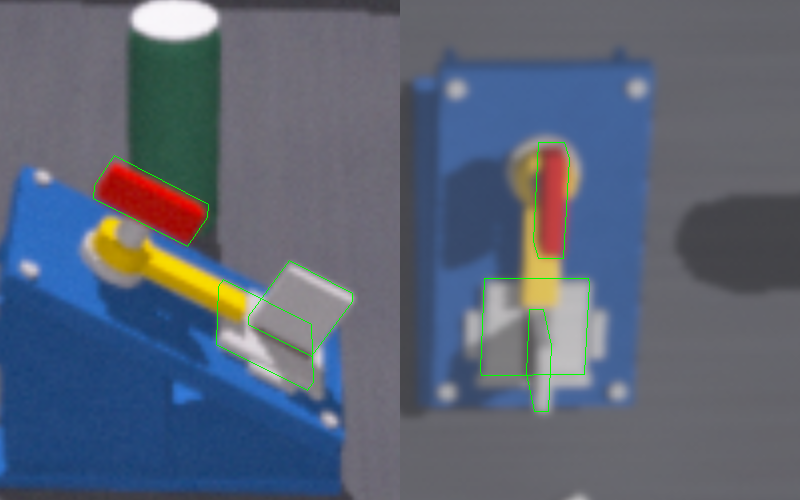

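The fit outlines lie on the bar, plate and web to about 2 mm, and the yaw is about 0. I'll move above the knob with the jaw along world y, raising first to clear the can.

>>> {"fn": "step_arm", "kwargs": {
  "plan": [
    {"dp": [-4.2,0,0],"turn": 6.7,"hand": 4},
    {"dp": [-4.2,0,0],"turn": 6.7,"hand": 4},
    {"dp": [0,-2.94,-2.86],"turn": 0,"hand": 4},
    {"dp": [0,-2.94,-2.86],"turn": 0,"hand": 4},
    {"dp": [0,-2.94,-2.86],"turn": 0,"hand": 4},
    {"dp": [0,-2.94,-2.86],"turn": 0,"hand": 4},
    {"dp": [0,-2.94,-2.86],"turn": 0,"hand": 4},
    {"dp": [0,-2.94,-2.86],"turn": 0,"hand": 4},
    {"dp": [0,-2.94,-2.86],"turn": 0,"hand": 4},
    {"dp": [0,-2.94,-2.86],"turn": 0,"hand": 4},
    {"dp": [0,-2.94,-2.86],"turn": 0,"hand": 4},
    {"dp": [0,-2.94,-2.86],"turn": 0,"hand": 4},
    {"dp": [0,-2.94,-2.86],"turn": 0,"hand": 4},
    {"dp": [0,-2.94,-2.86],"turn": 0,"hand": 4},
    {"dp": [0,-2.94,-2.86],"turn": 0,"hand": 4},
    {"dp": [0,-2.94,-2.86],"turn": 0,"hand": 4},
    {"dp": [0,0,0],"turn": 0,"hand": 4}
  ]
}}

```text
t: 3.28
tool_pos: [0.5465, -0.1942, 0.3002]
eef_rot: [2.221, 0.005, -2.22]
contact_force: [-1.0, 0.2, -1.3]
width: 0.425
```

```bash
python3 -c "
from bench import r
from h import *
s=r.get_state();print(s['joint_pos'].round(2));print(R.from_rotvec(s['eef_rot']).as_matrix().round(3))"
```

```text
[ 0.54  0.29 -0.31  1.62  0.09  1.25 -1.36]
[[ 0.     0.003 -1.   ]
 [ 0.001 -1.    -0.003]
 [-1.    -0.001 -0.   ]]
```

>>> {"fn": "step_arm", "kwargs": {
  "plan": [
    {"dp": [4,0.2,0.2],"turn": 0,"hand": 4},
    {"dp": [4,0,0],"turn": 0,"hand": 4},
    {"dp": [3.5,0,0],"turn": 0,"hand": 4},
    {"dp": [2,0,0],"turn": 0,"hand": 4},
    {"dp": [1.1,0,0],"turn": 0,"hand": 4},
    {"dp": [0,0,0],"turn": 0,"hand": 4}
  ]
}}

```text
t: 4.03
tool_pos: [0.5427, -0.1994, 0.1543]
eef_rot: [-2.22, 0.002, 2.221]
contact_force: [-0.2, -0.3, -0.7]
width: 0.422
```

>>> {"fn": "step_arm", "kwargs": {
  "plan": [
    {"dp": [0,0,0],"turn": 0,"hand": 0},
    {"dp": [0,0,0],"turn": 0,"hand": 0},
    {"dp": [0,0,0],"turn": 0,"hand": 0},
    {"dp": [0,0,0],"turn": 0,"hand": 0}
  ],
  "squeeze": 15
}}

```text
t: 4.53
tool_pos: [0.5433, -0.1962, 0.155]
eef_rot: [-2.221, -0.004, 2.221]
contact_force: [-3.7, 14.5, 7.8]
width: 0.147
```

>>> {"fn": "step_arm", "kwargs": {
  "plan": [
    {"dp": [0,0,0],"turn": 5,"hand": 0},
    {"dp": [0,0,0],"turn": 5,"hand": 0},
    {"dp": [0,0,0],"turn": 0,"hand": 0}
  ]
}}

```text
t: 4.9
tool_pos: [0.5433, -0.1962, 0.1551]
eef_rot: [-2.129, 0.184, 2.129]
contact_force: [-4.9, 13.5, 8.1]
width: 0.158
```

```bash
python3 -c "
from bench import r
from h import *
s=r.get_state();print(s['joint_pos'].round(2),s['torque'].round(2),s['contact_force'].round(1),s['effort'].round(2),s['width']);print(R.from_rotvec(s['eef_rot']).as_matrix().round(3))"
```

```text
[ 0.5   0.41 -0.26  1.79  0.12  0.96 -1.55] [3.63 1.04 0.27] [-4.9 13.5  8.1] [  6.66 -75.62   3.96 -40.28   3.31  -2.38  -1.49] 0.15802975488131094
[[-0.    -0.174 -0.985]
 [ 0.003 -0.985  0.174]
 [-1.    -0.003  0.001]]
```

>>> {"fn": "step_arm", "kwargs": {
  "plan": [
    {"dp": [0,0,0],"turn": -5,"hand": 0},
    {"dp": [0,0,0],"turn": -5,"hand": 0},
    {"dp": [0,-0.25,0],"turn": 0,"hand": 0},
    {"dp": [0,0,0],"turn": 0,"hand": 0}
  ]
}}

```text
t: 5.4
tool_pos: [0.5438, -0.1961, 0.155]
eef_rot: [-2.223, 0.001, 2.219]
contact_force: [4.7, 2.7, 1.8]
width: 0.15
```

```bash
python3 -c "
from bench import r
s=r.get_state();print(s['joint_pos'].round(2),s['torque'].round(2),s['contact_force'].round(1),s['effort'].round(2),s['width'])"
```

```text
[ 0.53  0.42 -0.29  1.79  0.14  0.96 -1.4 ] [ 0.79 -1.18  0.07] [4.7 2.7 1.8] [  2.71 -78.44  -1.95 -35.97   1.07   1.29  -0.09] 0.14950193664370146
```

>>> {"fn": "step_arm", "kwargs": {
  "plan": [
    {"dp": [0,0,0],"turn": -5,"hand": 0},
    {"dp": [0,0,0],"turn": -5,"hand": 0},
    {"dp": [0,0,0],"turn": 0,"hand": 0}
  ]
}}

```text
t: 5.78
tool_pos: [0.5436, -0.1963, 0.1549]
eef_rot: [2.133, 0.185, -2.13]
contact_force: [3.6, 4.0, 3.3]
width: 0.159
```

```bash
python3 -c "
from bench import r
s=r.get_state();print(s['joint_pos'].round(2),s['torque'].round(2),s['contact_force'].round(1),s['effort'].round(2),s['width'])"
```

```text
[ 0.55  0.42 -0.33  1.78  0.16  0.96 -1.24] [ 0.67 -0.94 -0.23] [3.6 4.  3.3] [  3.02 -77.11  -2.99 -35.98   1.24   1.08   1.71] 0.15917219484843137
```

>>> {"fn": "step_arm", "kwargs": {
  "plan": [
    {"dp": [0,0,0],"turn": -5,"hand": 0},
    {"dp": [0,0,0],"turn": -5,"hand": 0},
    {"dp": [0,0,0],"turn": 0,"hand": 0}
  ]
}}

```text
t: 6.15
tool_pos: [0.5432, -0.1965, 0.1549]
eef_rot: [2.034, 0.356, -2.032]
contact_force: [0.9, 2.3, 6.2]
width: 0.174
```

Run:
```python
from bench import r,cams
import cv2,numpy as np
s=r.get_state();print(s['joint_pos'].round(2),s['torque'].round(2),s['contact_force'].round(1),s['effort'].round(2),s['width'])
a=cams.camera("side")["pixels"];b=cams.camera("top")["pixels"]
o=np.load("side0.npz")["pixels"]
cr=lambda i,x,y:cv2.resize(i[y:y+100,x:x+100],(390,390),interpolation=3)
cv2.imwrite("pics/a.png",np.hstack([cr(a,290,140),cr(o,290,140)]))
```

```text
[ 0.58  0.42 -0.37  1.78  0.18  0.97 -1.08] [ 0.37 -0.37 -0.27] [0.9 2.3 6.2] [  1.83 -75.76  -4.56 -36.43   0.85   0.26   1.46] 0.17421599580857283
```

View pics/a.png

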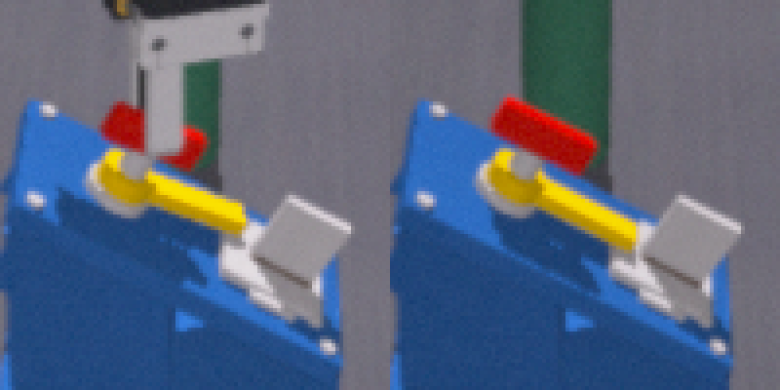

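The knob turned with the tool: the arm tip in the crop moved from about (247,240) to (243,215), i.e. anticlockwise, with low torque. I'll continue that way.

>>> {"fn": "step_arm", "kwargs": {
  "plan": [
    {"dp": [0,0,0],"turn": -6,"hand": 0},
    {"dp": [0,0,0],"turn": -6,"hand": 0},
    {"dp": [0,0,0],"turn": -6,"hand": 0},
    {"dp": [0,0,0],"turn": -6,"hand": 0},
    {"dp": [0,0,0],"turn": 0,"hand": 0}
  ]
}}

```text
t: 6.88
tool_pos: [0.5428, -0.1977, 0.1555]
eef_rot: [1.773, 0.712, -1.774]
contact_force: [-7.5, -1.1, 17.5]
width: 0.205
```

Run:
```python
from bench import r,cams
import cv2,numpy as np
s=r.get_state();print(s['joint_pos'].round(2),s['torque'].round(2),s['contact_force'].round(1),s['effort'].round(2),s['width'])
a=cams.camera("side")["pixels"];b=cams.camera("top")["pixels"]
h=cv2.cvtColor(a,cv2.COLOR_BGR2HSV)
m=(abs(h[...,0].astype(int)-26)<5)&(h[...,1]>170)&(h[...,2]>100); m[:140]=0;m[260:]=0;m[:,:280]=0;m[:,420:]=0
v,u=np.nonzero(m);i=u.argmax();print("yellow right tip",u[i],v[i],m.sum(), "lowest",v.max(),u[v.argmax()])
```

```text
[ 0.65  0.43 -0.45  1.78  0.23  0.98 -0.7 ] [-0.53  1.31 -0.2 ] [-7.5 -1.1 17.5] [ -1.78 -68.86  -8.99 -34.99  -0.39  -1.88   1.67] 0.20452146000760882
yellow right tip 349 188 249 lowest 191 322
```

>>> {"fn": "step_arm", "kwargs": {
  "plan": [
    {"dp": [-0.1,0,0],"turn": -6,"hand": 0},
    {"dp": [0,0,0],"turn": -6,"hand": 0},
    {"dp": [0,0,0],"turn": -6,"hand": 0},
    {"dp": [0,0,0],"turn": -6,"hand": 0},
    {"dp": [0,0,0],"turn": 0,"hand": 0}
  ]
}}

```text
t: 7.6
tool_pos: [0.5432, -0.1988, 0.1567]
eef_rot: [1.488, 0.997, -1.489]
contact_force: [-2.9, -6.8, 15.7]
width: 0.221
```

>>> {"fn": "step_arm", "kwargs": {
  "plan": [
    {"dp": [-0.1,0,0],"turn": -6,"hand": 0},
    {"dp": [0,0,0],"turn": -6,"hand": 0},
    {"dp": [0,0,0],"turn": -6,"hand": 0},
    {"dp": [0,0,0],"turn": -6,"hand": 0},
    {"dp": [0,0,0],"turn": -4,"hand": 0},
    {"dp": [0,0,0],"turn": 0,"hand": 0}
  ]
}}

```text
t: 8.35
tool_pos: [0.5441, -0.1983, 0.1579]
eef_rot: [1.134, 1.251, -1.134]
contact_force: [2.0, -5.3, 15.1]
width: 0.223
```

Run:
```python
from bench import r,cams
import cv2,numpy as np
s=r.get_state();print(s['joint_pos'].round(2),s['torque'].round(2),s['contact_force'].round(1),s['width'])
a=cams.camera("side")["pixels"];b=cams.camera("top")["pixels"]
cr=lambda i,x,y:cv2.resize(i[y:y+100,x:x+100],(390,390),interpolation=3)
cv2.imwrite("pics/b.png",np.hstack([cr(a,290,140),cr(b,345,200)]))
```

```text
[ 0.79  0.47 -0.64  1.77  0.33  1.    0.12] [-1.41 -0.83 -0.16] [ 2.  -5.3 15.1] 0.2225947021579612
```

View pics/b.png

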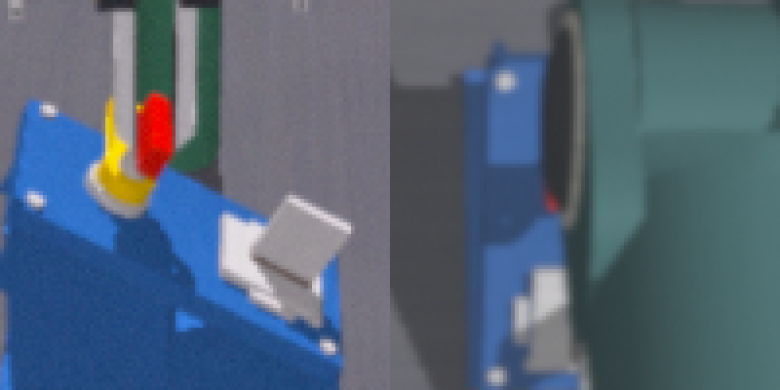

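The side view shows the red bar end-on at (155,135) and the arm pointing away, clear of the plate, so the knob is about 95° off. I'll release, lift and go over the web.

>>> {"fn": "step_arm", "kwargs": {
  "plan": [
    {"dp": [0,0,0],"turn": 0,"hand": 4.5},
    {"dp": [0,0,0],"turn": 0,"hand": 4.5},
    {"dp": [0,0,0],"turn": 0,"hand": 4.5},
    {"dp": [-3,0,0],"turn": 0,"hand": 4.5},
    {"dp": [-4,0,0],"turn": 0,"hand": 4.5},
    {"dp": [-4,0,0],"turn": 8,"hand": 4.5},
    {"dp": [0,0,0],"turn": 8,"hand": 4.5},
    {"dp": [0,0,0],"turn": 8,"hand": 4.5},
    {"dp": [0,0,0],"turn": 8,"hand": 4.5},
    {"dp": [0,0,0],"turn": 8,"hand": 4.5},
    {"dp": [0,0,0],"turn": 8,"hand": 4.5},
    {"dp": [0,0,0],"turn": 8,"hand": 4.5},
    {"dp": [0,0,0],"turn": 8,"hand": 4.5},
    {"dp": [0,0,0],"turn": 8,"hand": 4.5},
    {"dp": [0,0,0],"turn": 8,"hand": 4.5},
    {"dp": [0,0,0],"turn": 8,"hand": 4.5},
    {"dp": [0,0,3],"turn": 8,"hand": 4.5},
    {"dp": [0,0,3],"turn": 0,"hand": 4.5},
    {"dp": [0,0,3],"turn": 0,"hand": 4.5},
    {"dp": [0,0,0],"turn": 0,"hand": 4.5}
  ]
}}

```text
t: 10.95
tool_pos: [0.4519, -0.2009, 0.2667]
eef_rot: [-2.22, 0.005, 2.22]
contact_force: [0.4, 0.0, -0.1]
width: 0.479
```

Run:
```python
from bench import r,cams,spotter
from h import *
s=r.get_state();print(s['tool_pos'],R.from_rotvec(s["eef_rot"]).as_matrix()[:,1].round(3))
p=cams.camera("side")
S=load("side0.npz")
ds=spotter.masks_of(p,"coupon_web")
d=min(ds,key=lambda d:np.hypot(*(np.array(d["location"])-(363,206)))); m=d["region"]
# fit y of coupon, and web position from side view, assuming fitted x-z plane consistency
def boxes(w,psi=0):
    B=bedR(psi);w=np.array(w); return [w+box(o,sz)@B.T for o,sz in(((0,0,0),(.042,.008,.044)),((.008,0,-.025),(.06,.06,.006)))]
best=None
for dx in np.arange(-.008,.0081,.002):
  for dy in np.arange(-.01,.0101,.002):
    # stays on bed: move along x_b
    w=np.array([.4587+dx*.866,-.1963+dy,.0843+dx*.5]); q=cv2.resize(sil(S,boxes(w)),(640,480),interpolation=cv2.INTER_AREA)>0
    i=(q&m).sum()/(q|m).sum()
    if best is None or i>best[0]: best=(i,w,dx,dy)
print(best, cen(m))
y=cams.camera("top")["pixels"]
cv2.imwrite("pics/c.png",np.hstack([cv2.resize(i[a:a+100,b:b+100],(390,390),interpolation=3) for i,a,b in((p["pixels"],140,290),(y,200,345))]))
```

```text
[ 0.45193051 -0.20089114  0.2666862 ] [-0.003 -1.     0.001]
(np.float64(0.8660436137071651), array([ 0.4587, -0.1983,  0.0843]), np.float64(0.0), np.float64(-0.002)) [361.58676208 204.46511628]
```

View pics/c.png

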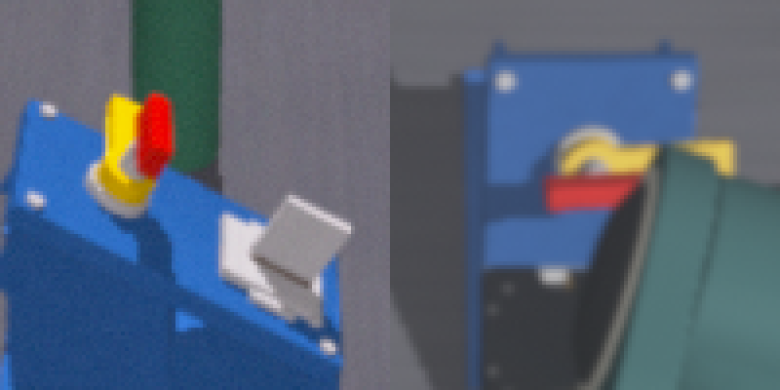

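Both views show the bar and arm crosswise and the sample still nested. Descending on the web.

>>> {"fn": "step_arm", "kwargs": {
  "plan": [
    {"dp": [4,-0.35,-0.1],"turn": 0,"hand": 4.5},
    {"dp": [4,0,0],"turn": 0,"hand": 4.5},
    {"dp": [4,0,0],"turn": 0,"hand": 4.5},
    {"dp": [3,0,0],"turn": 0,"hand": 4.5},
    {"dp": [2,0,0],"turn": 0,"hand": 4.5},
    {"dp": [1,0,0],"turn": 0,"hand": 4.5},
    {"dp": [0,0,0],"turn": 0,"hand": 4.5}
  ]
}}

```text
t: 11.98
tool_pos: [0.4545, -0.1968, 0.0861]
eef_rot: [-2.22, 0.0, 2.221]
contact_force: [-0.0, -0.8, -0.3]
width: 0.476
```

>>> {"fn": "step_arm", "kwargs": {
  "plan": [
    {"dp": [0,0,0],"turn": 0,"hand": 0},
    {"dp": [0,0,0],"turn": 0,"hand": 0},
    {"dp": [0,0,0],"turn": 0,"hand": 0},
    {"dp": [0,0,0],"turn": 0,"hand": 0},
    {"dp": [0,0,0],"turn": 0,"hand": 0}
  ],
  "squeeze": 25
}}

```text
t: 12.6
tool_pos: [0.4544, -0.197, 0.0866]
eef_rot: [-2.221, 0.001, 2.221]
contact_force: [-0.7, 0.7, 4.4]
width: 0.081
```

>>> {"fn": "step_arm", "kwargs": {
  "plan": [
    {"dp": [-0.45,0,0.25],"turn": 0,"hand": 0},
    {"dp": [-0.9,0,0.5],"turn": 0,"hand": 0},
    {"dp": [-0.9,0,0.5],"turn": 0,"hand": 0},
    {"dp": [-1.3,0,0.75],"turn": 0,"hand": 0},
    {"dp": [-1.75,0,1],"turn": 0,"hand": 0},
    {"dp": [-2.5,0,0],"turn": 0,"hand": 0},
    {"dp": [-2.5,0,0],"turn": 0,"hand": 0},
    {"dp": [0,0,0],"turn": 0,"hand": 0},
    {"dp": [0,0,0],"turn": 0,"hand": 0}
  ]
}}

```text
t: 13.72
tool_pos: [0.4237, -0.1969, 0.1889]
eef_rot: [-2.22, 0.001, 2.221]
contact_force: [0.4, 0.5, -4.1]
width: 0.086
```

Run:
```python
from bench import r,cams,spotter
from h import *
s=r.get_state();print(s['tool_pos'],s['contact_force'],s['joint_pos'].round(2),s['width'])
p=cams.camera("side")["pixels"]
cv2.imwrite("pics/d.png",cv2.resize(p[90:240,270:470],(800,600),interpolation=3))
```

```text
[ 0.42373132 -0.19691452  0.18891017] [ 0.37168619  0.48883501 -4.11811875] [ 0.73  0.19 -0.39  2.01  0.09  0.96 -1.28] 0.08556633352730234
```

View pics/d.png

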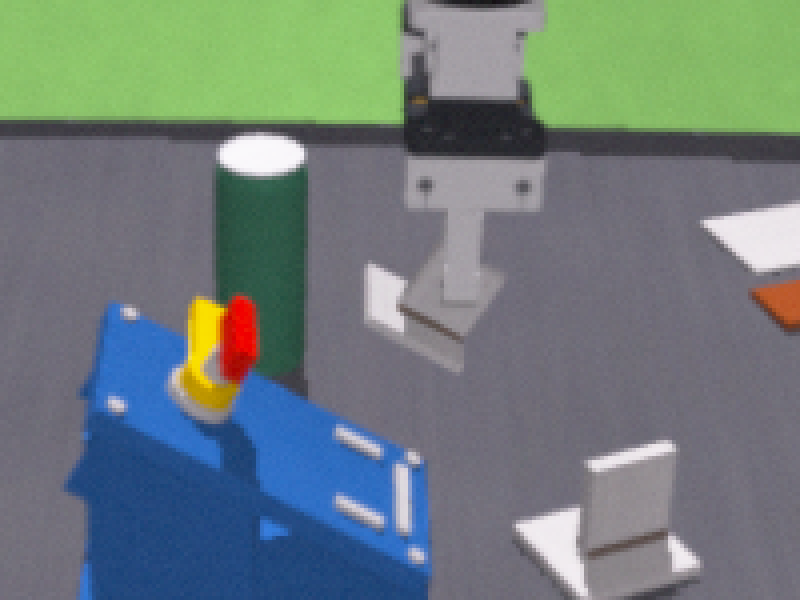

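The sample is held at (450,300), still leaning 30°, and the nest is empty. Carrying it over the large tray.

>>> {"fn": "step_arm", "kwargs": {
  "plan": [
    {"dp": [0,-1.5,-0.3],"turn": 0,"hand": 0},
    {"dp": [0,-2.9,-0.55],"turn": 0,"hand": 0},
    {"dp": [0,-2.9,-0.55],"turn": 0,"hand": 0},
    {"dp": [0,-2.9,-0.55],"turn": 0,"hand": 0},
    {"dp": [0,-2.9,-0.55],"turn": 0,"hand": 0},
    {"dp": [0,-2.9,-0.55],"turn": 0,"hand": 0},
    {"dp": [0,-2.9,-0.55],"turn": 0,"hand": 0},
    {"dp": [0,-2.9,-0.55],"turn": 0,"hand": 0},
    {"dp": [0,-2.9,-0.55],"turn": 0,"hand": 0},
    {"dp": [0,-2.9,-0.55],"turn": 0,"hand": 0},
    {"dp": [0,-2.9,-0.55],"turn": 0,"hand": 0},
    {"dp": [0,-2.9,-0.55],"turn": 0,"hand": 0},
    {"dp": [0,-2.9,-0.55],"turn": 0,"hand": 0},
    {"dp": [0,-2.0,-0.4],"turn": 0,"hand": 0},
    {"dp": [0,-0.6,-0.1],"turn": 0,"hand": 0},
    {"dp": [0,0,0],"turn": 0,"hand": 0}
  ]
}}

```text
t: 15.78
tool_pos: [0.4983, 0.192, 0.1891]
eef_rot: [-2.22, 0.001, 2.222]
contact_force: [0.4, -0.9, -3.4]
width: 0.08
```

>>> {"fn": "step_arm", "kwargs": {
  "plan": [
    {"dp": [3,0,0],"turn": 0,"hand": 0},
    {"dp": [3,0,0],"turn": 0,"hand": 0},
    {"dp": [3,0,0],"turn": 0,"hand": 0},
    {"dp": [2,0,0],"turn": 0,"hand": 0},
    {"dp": [1.5,0,0],"turn": 0,"hand": 0},
    {"dp": [1,0,0],"turn": 0,"hand": 0},
    {"dp": [0,0,0],"turn": 0,"hand": 0}
  ]
}}

```text
t: 16.65
tool_pos: [0.4986, 0.1919, 0.0542]
eef_rot: [-2.22, 0.001, 2.222]
contact_force: [0.0, 0.3, -3.5]
width: 0.083
```

>>> {"fn": "step_arm", "kwargs": {
  "plan": [
    {"dp": [0.5,0,0],"turn": 0,"hand": 0},
    {"dp": [0.5,0,0],"turn": 0,"hand": 0},
    {"dp": [0.2,0,0],"turn": 0,"hand": 0},
    {"dp": [0,0,0],"turn": 0,"hand": 0}
  ]
}}

```text
t: 17.15
tool_pos: [0.4991, 0.192, 0.043]
eef_rot: [-2.222, 0.001, 2.22]
contact_force: [-1.7, -2.0, 7.7]
width: 0.081
```

>>> {"fn": "step_arm", "kwargs": {
  "plan": [
    {"dp": [0.2,0,0],"turn": 0,"hand": 0},
    {"dp": [0,0,0],"turn": 0,"hand": 0}
  ],
  "squeeze": 10
}}

```text
t: 17.4
tool_pos: [0.5, 0.1919, 0.0414]
eef_rot: [-2.223, 0.001, 2.218]
contact_force: [2.1, -2.3, 9.4]
width: 0.082
```

>>> {"fn": "step_arm", "kwargs": {
  "plan": [
    {"dp": [0,0,0],"turn": 0,"hand": 0},
    {"dp": [0.02,0,-0.4],"turn": 0,"hand": 0},
    {"dp": [0.06,0,-0.4],"turn": 0,"hand": 0},
    {"dp": [0.1,0,-0.4],"turn": 0,"hand": 0},
    {"dp": [0,0,0],"turn": 0,"hand": 0}
  ],
  "squeeze": 6
}}

```text
t: 18.02
tool_pos: [0.5111, 0.1919, 0.0385]
eef_rot: [-2.221, 0.001, 2.22]
contact_force: [2.1, -0.0, -0.7]
width: 0.085
```

>>> {"fn": "step_arm", "kwargs": {
  "plan": [
    {"dp": [0.12,0,-0.38],"turn": 0,"hand": 0},
    {"dp": [0.16,0,-0.36],"turn": 0,"hand": 0},
    {"dp": [0.2,0,-0.35],"turn": 0,"hand": 0},
    {"dp": [0,0,0],"turn": 0,"hand": 0}
  ]
}}

```text
t: 18.52
tool_pos: [0.5217, 0.1919, 0.0336]
eef_rot: [-2.22, 0.001, 2.221]
contact_force: [0.8, -0.3, -1.7]
width: 0.085
```

Run:
```python
from bench import r,cams,spotter
from h import *
s=r.get_state();print(s['tool_pos'],s['contact_force'],s['width'])
p=cams.camera("side")["pixels"]
cv2.imwrite("pics/e.png",cv2.resize(p[260:400,260:420],(640,560),interpolation=3))
```

```text
[0.52174392 0.19194206 0.03359377] [ 0.77467125 -0.32667359 -1.72922406] 0.08450683744661046
```

View pics/e.png

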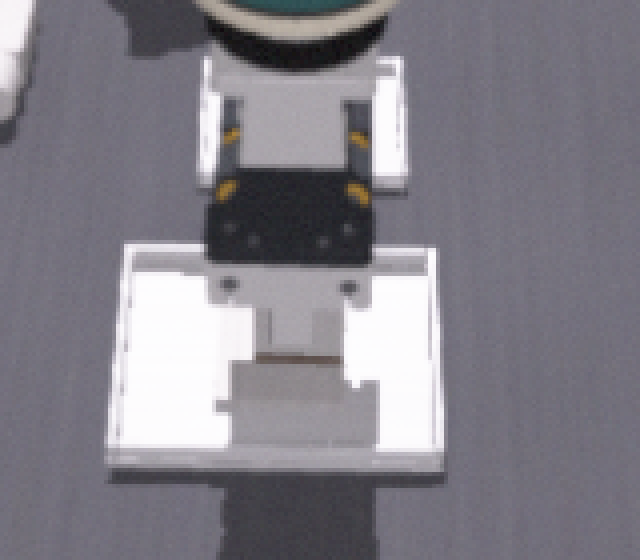

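The web's bottom edge is level at row 357, so the sample looks almost flat. A tiny press, then a gentle release.

>>> {"fn": "step_arm", "kwargs": {
  "plan": [
    {"dp": [0.15,0,0],"turn": 0,"hand": 0},
    {"dp": [0.15,0,0],"turn": 0,"hand": 0},
    {"dp": [0,0,0],"turn": 0,"hand": 0}
  ],
  "squeeze": 4
}}

```text
t: 18.95
tool_pos: [0.522, 0.1919, 0.031]
eef_rot: [-2.222, 0.001, 2.22]
contact_force: [3.0, -0.6, 1.6]
width: 0.081
```

>>> {"fn": "step_arm", "kwargs": {
  "plan": [
    {"dp": [0,0,0],"turn": 0,"hand": 1.2},
    {"dp": [0,0,0],"turn": 0,"hand": 2},
    {"dp": [0,0,0],"turn": 0,"hand": 3},
    {"dp": [0,0,0],"turn": 0,"hand": 4},
    {"dp": [0,0,0],"turn": 0,"hand": 4},
    {"dp": [0,0,0],"turn": 0,"hand": 4},
    {"dp": [-1,0,0],"turn": 0,"hand": 4},
    {"dp": [-3,0,0],"turn": 0,"hand": 4},
    {"dp": [-4,0,0],"turn": 0,"hand": 4},
    {"dp": [-4,0,0],"turn": 0,"hand": 4},
    {"dp": [-4,0,2],"turn": 0,"hand": 4},
    {"dp": [0,4,3],"turn": 0,"hand": 4},
    {"dp": [0,5,4],"turn": 0,"hand": 4},
    {"dp": [0,5,4],"turn": 0,"hand": 4},
    {"dp": [0,5,4],"turn": 0,"hand": 4},
    {"dp": [0,0,0],"turn": 0,"hand": 4}
  ]
}}

```text
t: 20.95
tool_pos: [0.3523, 0.0031, 0.1914]
eef_rot: [-2.221, 0.009, 2.219]
contact_force: [0.1, 0.8, 0.3]
width: 0.426
```

Run:
```python
from bench import r,cams,spotter
from h import *
s=r.get_state();print(s['t'],s['tool_pos'],s['contact_force'],s['width'])
out=[];ms=[];cs=[]
for n,near in(("side",(330,345)),("top",(231,260))):
    p=cams.camera(n);cs.append(load(n+"0.npz"))
    ds=spotter.masks_of(p,"coupon_web");d=min(ds,key=lambda d:np.hypot(*(np.array(d["location"])-near)))
    print(n,d["location"],d["score"],d["region"].sum());ms.append(d["region"])
    out.append(p["pixels"])
def boxes(x):
    B=R.from_euler("zy",x[3:]).as_matrix(); return [x[:3]+box(o,z)@B.T for o,z in(((0,0,0),(.042,.008,.044)),((.008,0,-.025),(.06,.06,.006)))]
best=max(((np.mean([(q&m).sum()/(q|m).sum() for c,m in zip(cs,ms) for q in [cv2.resize(sil(c,boxes(np.array([x,y,.032,0,t]))),(640,480),interpolation=cv2.INTER_AREA)>0]]),x,y,t) for x in np.arange(.51,.536,.004) for y in np.arange(.182,.203,.004) for t in(-.15,0,.15)))
print(best)
a=cv2.resize(out[0][290:390,280:380],(390,390),interpolation=3);b=cv2.resize(out[0][140:240,290:390],(390,390),interpolation=3)
cv2.imwrite("pics/f.png",np.hstack([a,b]))
```

```text
20.95 [0.35234784 0.00305904 0.19141537] [0.13969998 0.80470739 0.27919452] 0.4263391716726565
side [330.3, 350.6] 0.59 1020
top [230.3, 261.9] 0.77 600
(np.float64(0.9437058261700095), np.float64(0.518), np.float64(0.19), 0)
```

View pics/f.png

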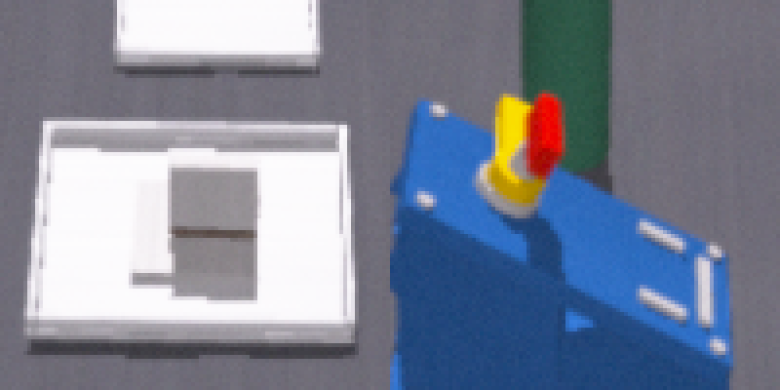

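The sample stands flat in the tray at (205,235) in the crop, free of the gripper. The knob is still crosswise at (520,150). Handing in.

```bash
python3 -c "
from bench import r
print(r.sign_off())"
```

```text
the job is handed in; nothing more can be done
None
```

The job is handed in at about 21 s of the 69 s allowed. The sample stands in the large tray and the clamp is left backed off; the sign-off gave no verdict.

- **Knob:** 10° tries each way felt alike in the force readings, so the picture decided. It showed the arm moving anticlockwise, and I backed the knob off about 95° that way (about 1.65 rad by the tool's turn, not measured directly).
- **Sample:** I lifted it out along the bed's normal with the tool vertical. In the tray I set its low edge down first, tipped it flat in a light grip, then released it and moved clear.
- **Last checks:** Both cameras fit the sample best standing upright (the next tilt tried was 0.15 rad), at about x 0.518, y 0.190. That is about 11 mm and 2 mm from the tray's middle. The knob is still crosswise and the nest is empty.
- **Not checked:** I did not measure the hammer, brush or can again. The arm was not sent near them.

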